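# Pack the glass globe of a repaired lamp and scrap its old driver

### The job

The globe lamp is repaired, so pack up after the job: lower its opal glass globe gently into the open carton until it settles, neck up, in the round cut-out of the foam at the bottom, never knocking the glass or letting it fall. Put the burnt-out LED driver that lies loose on the bench into the wire scrap basket, and leave the lamp base, the multimeter and the board holder where they stand.

Things in the scene. Friction and masses are not known exactly. Their poses are not given: they have to be found in the camera images.
- globe: opal white glass globe shade, a 110 mm ball with a short straight neck on top, 300 g or so, fragile. It starts neck up on a roll of brown packing tape (110 mm outside, 76 mm hole, 48 mm high, loose), so the ball's centre starts 88 mm above the bench. Origin at the centre of the ball; z points out of the neck. The neck is 42 mm in diameter and clears the ball from 51 mm to 69 mm above the ball's centre: grip it there from above, at any yaw
- globe_neck (a point): centre of the top of the globe's neck, 69 mm above the ball's centre
- driver: burnt-out LED driver, a white plastic box 110 mm long (x), 42 mm wide (y), 30 mm high (24 mm at the two ends), with a thin flat fixing ear at each end (126 mm over the ears), about 140 g, lying flat on the bench. Origin at the centre of its underside, x along its length, z up. Grip it across its 42 mm width
- carton: the globe's open cardboard carton, 148 mm square outside, 140 mm inside, 152 mm high, flaps folded back down outside (they reach 13 mm out from the walls), fixed to the bench. Origin at the centre of its underside, x and y along its sides. On its floor (4 mm) lies a black foam insert 35 mm thick with a 76 mm round hole in the middle; it gives about 0.7 mm per newton, up to 12 mm. The neck of the seated globe ends just below the rim
- carton_seat (a point): where the ball's centre rests when the globe is settled in the foam: on the carton's axis, 77 mm above its underside
- carton_mouth (a point): centre of the carton's open mouth, at the height of its rim, 152 mm above the bench
- scrap_basket: rectangular steel wire basket for electronic scrap, 230 mm long (x), 170 mm wide (y), 110 mm high, 5 mm walls, open on top, fixed to the bench, with a bare board and a small heatsink (up to 23 mm high) fixed to its floor. Origin at the centre of its underside
- basket_mouth (a point): centre of the basket's open mouth, at the height of its rim, 110 mm above the bench
- lamp_base: bystander: the brass lamp base, a 110 mm disc with a stem and a small lamp on it, 122 mm high. Origin at the centre of its underside
- multimeter: bystander: multimeter lying on its back, 80 x 175 x 50 mm. Origin at the centre of its underside, its length along y
- board_holder: bystander: a green circuit board tilted between two posts on a steel foot 85 x 170 mm, 110 mm high. Origin at the centre of its underside
- tape_roll: the roll of brown packing tape on which the globe starts, 110 mm outside, 76 mm hole, 48 mm high, 300 g, loose, not needed afterwards. Origin at the centre of its underside
Things that resemble listed ones, but are neither listed nor needed, are in the scene too. Several things look just like the driver: the one meant starts farthest to the robot's left.

How it is judged (in metres and radians):
At the end, for the whole second after the job is handed in: The globe rests in the foam in the carton, its centre within 10 mm of the axis and at most 86 mm above the carton's underside, neck up within 0.4 rad; the driver lies in the wire basket, its origin below 85 mm; all is at rest; the bystanders are within 20 mm of their start (horizontal distance between globe and carton_seat below 0.01 m and z of globe in the frame of carton below 0.086 m and angle between globe's own z axis and vertical below 0.4 rad and linear speed of each of globe, driver below 0.02 m/s and angular speed of globe below 0.2 rad/s and x of driver in the frame of scrap_basket between -0.105 and 0.105 m and y of driver in the frame of scrap_basket between -0.08 and 0.08 m and z of driver in the frame of scrap_basket below 0.085 m and distance of each of lamp_base, multimeter, board_holder from where it was at the start of the episode below 0.02 m); the robot touches nothing.
It fails at once if the globe knocked or pressed against the carton or its foam with more than 20 N (contact force between globe and carton above 20 N).
It fails at once if the globe knocked or dropped on anything else with more than 30 N (contact force between globe and table above 30 N or contact force between globe and scrap_basket above 30 N or contact force between globe and tape_roll above 30 N or contact force between globe and driver above 30 N or contact force between globe and lamp_base above 30 N or contact force between globe and multimeter above 30 N or contact force between globe and board_holder above 30 N).
It fails at once if lamp base, multimeter or board holder pushed more than 20 mm (distance of any of lamp_base, multimeter, board_holder from where it was at the start of the episode above 0.02 m).
It also fails if it takes over 62 s, if anything falls off the work surface, if the arm or the gripper's body presses on something with over 40 N, if the wrist force passes 120 N, or if a joint passes its speed limit or range.

### The arm

A 6-joint arm with a two-finger parallel gripper is mounted at the origin on the work surface. World frame = base frame: x ahead of the robot, y to its left, z up, the work surface at z = 0. Lengths are in mm, angles in rad, forces in N, time in s.
With the tool pointing down it reaches from about 325 to 925 mm from the base axis. Payload 3.1 kg.
Tool frame: the origin (TCP) lies at the very end of the fingers, on their centre line; the grasp point (between the pads) lies 19 mm behind it; z points along the fingers, y is the line along which they close (so a half turn about z gives the same grasp; the last joint's range is limited). The gripper opens to 85 mm and grips with 20 to 120 N. Pads are 22 mm wide; open, the fingers measure 114 mm over their backs; the gripper's body (76 mm by 85 mm) begins 54 mm behind the grasp point. The pads swing forward as they close: fully open they stand 13 mm farther back than shut.
Start: joints at [-1.259, 0.217, 1.613, -0, 1.311, -0.112], TCP at [257.039, -569.711, 231.3] pointing down, gripper open.
Joint ranges: [-2.75, 2.75], [-0.78, 2.1], [0.31, 2.55], [-1.13, 4.27], [0.13, 2.63], [-2.58, 2.58]. Speed limits (rad/s): [2.79, 2.79, 3.14, 3.14, 3.14, 3.14].

### API

Orientations are given as [roll, pitch, yaw] about the fixed x, y, z axes, in that order (R = Rz(yaw) Ry(pitch) Rx(roll)).
In Python, from rig import arm, eyes, workorder gives the robot as it stands.
- The arm moves only by the tool servo_tool, never from a script. Its argument "steps" is a list of rows, each a list of 4 numbers: the shift along the tool's x, y, z in cm, then the turn about the tool's z in rad. In form: [[x, y, z, twist], ...]. A call has 1 to 8 rows; each row shifts and turns the commanded pose from where the row before left it, along the tool's axes as they then stand; what a row does not reach is not made up. A row lasts 1/8 s, in which the tool goes at most 62.5 mm and 10.7 degrees, less where a joint would pass 70% of its speed; a pose out of reach is approached as far as the arm can. A call with a gripper value outside its range is refused whole. "grip" is the closure, from 0 (fully open) to 1 (shut), set as the call begins (left out, the last holds). The fingers move at their own pace and stop on an object; "grip_force" is the grip in N (left out, the last holds). Time passes only in rows, so rows that do not move let the fingers close. It gives the time, the measured TCP pose, the force, the opening and the grip force at its end, in the units of the state.
- arm.observe(): the state, without advancing time (a new reading comes with each control period).
- eyes.get_image(name): name is "scene" or "top"; returns a dict with "pixels" (384x512x3 uint8, blue, green, red), "z_map" (384x512 float32, mm along the optical axis (not along the pixel's ray), 0 where there is no reading), "fx", "fy", "cx", "cy" (pixels), "cam_to_world" (4x4, takes a point from camera to world coordinates). Camera axes: x right, y down, z forward; pixel columns grow to the right and rows downward; lengths in mm; the calibration is good to about 2 mm. A picture is of the moment at which its call begins.
- workorder.finish_job(): hands the job in; it is judged then, once.
The state is a dict: "time": time; "joint_positions": joint angles; "qvel": joint speeds; "tau": joint torques, N m; "ee_pos": TCP position; "eef_rot": TCP orientation; "ft_force": force on the tool from outside, world axes, zero at the start; "wrist_torque": the same for the moment, N m; "gripper_width": finger opening in mm; "grasp_force": force on a finger pad.
Only numpy, scipy, OpenCV 4.12 (cv2) and the standard library are available. Lean on these libraries where they do the work, as an engineer would, in place of code of your own. Each camera call takes 0.05 s, during which the arm holds its last target. There are 200 camera calls.

## Working session

There is one attempt and no reset: what is moved stays moved. The work goes in short steps, Python scripts to look and compute and a tool call to move; the robot and the scene stay as the last step left them, time stands still between calls to the robot, and variables do not carry over. Pictures are saved under pics/ and viewed, at most 10 in all, crops included, and the job is handed in when it is done.

Besides the shell and the picture viewer there is one more tool, called after ">>>" as name(argument=value, ...), one argument or row to a line, values as JSON. servo_tool: Moves the arm, as the interface text tells. Its arguments: {"type":"object","properties":{"steps":{"type":"array"},"grip":{"type":"number"},"grip_force":{"type":"number"}},"required":["steps"]}

```bash
mkdir -p pics; cat > h.py <<'E'
import numpy as np, cv2
from rig import arm, eyes, workorder
def shot(n):
    d=eyes.get_image(n); z=d["z_map"]; v,u=np.mgrid[0:z.shape[0],0:z.shape[1]]
    P=np.stack([(u-d["cx"])/d["fx"]*z,(v-d["cy"])/d["fy"]*z,z,np.ones_like(z)],-1)@np.array(d["cam_to_world"]).T
    P=P[...,:3]; P[z==0]=np.nan
    return d["pixels"],P
E
python3 - <<'E'
from h import *
o=arm.observe(); print(o)
for n in("top","scene"):
    im,P=shot(n); cv2.imwrite(f"pics/{n}0.png",im); np.save(n+"P.npy",P); 
E
```

```text
{'time': 0.0, 'joint_positions': array([-1.25918525e+00,  2.17776271e-01,  1.61495131e+00,  1.67521522e-06,
        1.31130479e+00, -1.12218282e-01]), 'qvel': array([-7.89715778e-05, -1.67960456e-04,  4.78031539e-04,  3.03730374e-04,
        7.46528787e-04, -1.09594281e-03]), 'tau': array([ 3.81284453e-04, -3.96841300e+01, -3.03849971e+01, -6.52658446e-05,
        9.63438390e-03, -7.32644878e-06]), 'ee_pos': array([ 256.78855406, -568.90280608,  229.94559653]), 'eef_rot': array([-3.13916847e+00, -2.74813912e-04,  4.23828592e-01]), 'ft_force': array([-0.17978481, -0.65896349, -0.14965485]), 'wrist_torque': array([ 0.02888935,  0.01284232, -0.05174162]), 'grasp_force': 0.0, 'gripper_width': 85.319436737142}
```

View pics/top0.png

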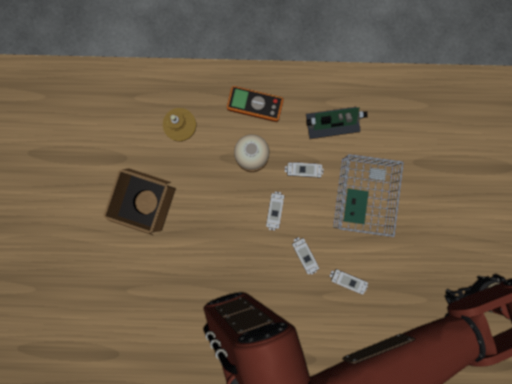

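View pics/scene0.png

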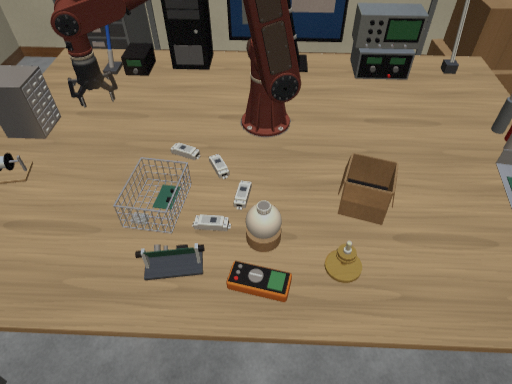

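The top picture shows the globe at (252,153), the carton at (141,202) and the basket at (369,196). Four driver-like boxes are at (304,170), (275,211), (305,256) and (350,282). The one at (275,211) looks farthest to the robot's left, so I'll check that with the measured y values and an enlarged crop.

```bash
python3 - <<'E'
from h import *
im=cv2.imread("pics/top0.png"); P=np.load("topP.npy"); 
cv2.imwrite("pics/crop.png",cv2.resize(im[130:310,230:410],None,fx=3.2,fy=3.2,interpolation=cv2.INTER_CUBIC))
np.set_printoptions(precision=1,suppress=True)
Z=P[...,2]
for n,(u,v) in dict(a=(304,170),b=(275,211),c=(305,256),d=(350,282)).items():
    w=np.zeros(Z.shape,bool); w[v-26:v+27,u-26:u+27]=1
    w&=(Z>18)&(Z<40); k,l=cv2.connectedComponents(w.astype(np.uint8)); w=l==l[v,u]
    r=cv2.minAreaRect(P[w][:,:2].astype(np.float32)); print(n,r,P[w][:,2].max(),w.sum())
def near(u0,u1,v0,v1,z0,z1):
    q=P[v0:v1,u0:u1].reshape(-1,3); return q[(q[:,2]>z0)&(q[:,2]<z1)]
q=near(225,280,125,180,60,130)
from scipy.optimize import least_squares
f=lambda q:least_squares(lambda c:np.linalg.norm(q-c,axis=1)-55,np.r_[q[:,:2].mean(0),88]).x
print("globe",f(q)); n=near(225,280,125,180,147,175);print("neck",n.mean(0),n[:,2].max(),cv2.minEnclosingCircle(n[:,:2].astype(np.float32)))
S=np.load("sceneP.npy");s=S[200:235,240:290].reshape(-1,3);s=s[(s[:,2]>60)&(s[:,2]<130)];print("globe scene",f(s))
c=near(95,190,155,245,142,160);print("carton rim",cv2.minAreaRect(c[:,:2].astype(np.float32)),len(c))
b=near(325,415,145,245,100,118);print("basket",cv2.minAreaRect(b[:,:2].astype(np.float32)),len(b))
S=S.reshape(-1,3)
for nm,bx,zz in(("cart",c,(146,160)),("bask",b,(103,118))):
    m=bx.mean(0);t=S[(abs(S[:,0]-m[0])<180)&(abs(S[:,1]-m[1])<150)&(S[:,2]>zz[0])&(S[:,2]<zz[1])];print(nm,cv2.minAreaRect(t[:,:2].astype(np.float32)),len(t))
# foam
f0=near(95,190,155,245,34,44);print("foam",cv2.minAreaRect(f0[:,:2].astype(np.float32)),len(f0))
for nm,(u,v) in dict(lamp=(177,120),mm=(255,103),bh=(335,122)).items():
    print(nm,P[v,u])
E
```

```text
a ((583.0169067382812, -156.83853149414062), (110.70331573486328, 42.20835876464844), 88.01276397705078) 38.72054569257307 441
b ((447.86376953125, -64.75285339355469), (41.943359375, 110.33881378173828), 81.96831512451172) 38.812098237491 437
c ((305.2935791015625, -165.02886962890625), (110.33395385742188, 41.778114318847656), 27.984224319458008) 38.08626603660605 449
d ((227.4675750732422, -307.4118957519531), (111.22756958007812, 42.389469146728516), 68.87682342529297) 38.30387482553169 461
globe [627.5  14.2  86.2]
neck [626.9  14.4 156.3] 162.86532645932834 ((627.125244140625, 14.824930191040039), 21.577373504638672)
globe scene [626.4  14.2  87.9]
carton rim ((465.2752685546875, 351.68817138671875), (156.67294311523438, 156.3584442138672), 73.7883071899414) 580
basket ((501.85675048828125, -351.0714111328125), (171.9801483154297, 231.401611328125), 83.34469604492188) 515
cart ((466.2929382324219, 352.1069641113281), (153.79446411132812, 159.93527221679688), 72.99012756347656) 421
bask ((502.4211730957031, -350.70501708984375), (172.1446075439453, 235.36439514160156), 83.72997283935547) 401
foam ((468.04827880859375, 365.108154296875), (116.6988754272461, 138.69203186035156), 73.0907974243164) 1012
lamp [721.3 248.4  87.5]
mm [790.3   7.4  47.4]
bh [ 732.7 -248.2   57.3]
```

View pics/crop.png

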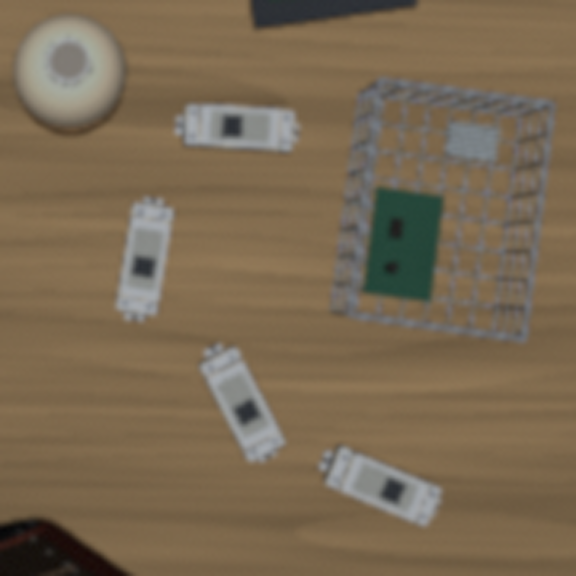

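The four driver-like boxes are a (304,170) at y=-157, b (275,211) at y=-65, c (305,256) at y=-165 and d (350,282) at y=-307. Box b has the largest y, so it is the one farthest left, and the crop confirms it as the box at crop (145,258). It lies at (448,-65), with its long axis at about -8°.

>>> servo_tool(
  steps=[
    [0,0,0,0.141],
    [0,0,0,0.141],
    [0,0,0,0.141],
    [0,0,0,0.141],
    [0.99,-4.38,0,0],
    [0.99,-4.38,0,0],
    [0.99,-4.38,0,0],
    [0.99,-4.38,0,0],
  ],
  grip=0,
  grip_force=40,
)

```text
time: 1.1
ee_pos: [320.9, -400.0, 230.7]
eef_rot: [-3.141, 0.0, -0.141]
ft_force: [1.2, -0.5, 0.1]
gripper_width: 85.7
grasp_force: 0.0
```

>>> servo_tool(
  steps=[
    [0.99,-4.38,0,0],
    [0.99,-4.38,0,0],
    [0.99,-4.38,0,0],
    [0.99,-4.38,0,0],
    [0.99,-4.38,0,0],
    [0.99,-4.38,0,0],
    [0.99,-4.38,0,0],
    [0.99,-4.38,0,0],
  ],
)

```text
time: 2.1
ee_pos: [448.1, -64.4, 231.0]
eef_rot: [3.142, 0.0, -0.14]
ft_force: [0.5, -0.3, -0.2]
gripper_width: 85.2
grasp_force: 0.0
```

>>> servo_tool(
  steps=[
    [0,0,4,0],
    [0,0,4,0],
    [0,0,4,0],
    [0,0,2,0],
    [0,0,0,0],
    [0,0,0,0],
  ],
)

```text
time: 2.85
ee_pos: [448.8, -66.1, 92.1]
eef_rot: [3.141, -0.001, -0.14]
ft_force: [-0.2, 0.3, -0.0]
gripper_width: 85.6
grasp_force: 0.0
```

>>> servo_tool(
  steps=[
    [0,0,3,0],
    [0,0,3,0],
    [0,0,1.8,0],
    [0,0,1.0,0],
    [0,0,0,0],
  ],
)

```text
time: 3.48
ee_pos: [448.6, -66.0, 3.7]
eef_rot: [3.142, -0.0, -0.14]
ft_force: [-0.1, 0.5, 0.5]
gripper_width: 85.6
grasp_force: 0.0
```

>>> servo_tool(
  steps=[
    [0,0,0,0],
    [0,0,0,0],
    [0,0,0,0],
    [0,0,0,0],
    [0,0,0,0],
    [0,0,0,0],
  ],
  grip=1,
  grip_force=50,
)

```text
time: 4.22
ee_pos: [449.3, -66.2, 4.3]
eef_rot: [3.141, -0.002, -0.14]
ft_force: [-0.8, -0.1, 6.8]
gripper_width: 41.4
grasp_force: 53.0
```

>>> servo_tool(
  steps=[
    [0,0,-1,0],
    [0,0,-2,0],
    [0,0,-4,0],
    [0,0,-4,0],
    [0,0,-4,0],
    [0,0,-4,0],
    [0,0,0,0],
  ],
)

```text
time: 5.1
ee_pos: [450.5, -66.6, 197.0]
eef_rot: [3.14, -0.008, -0.14]
ft_force: [0.5, -0.3, -2.0]
gripper_width: 41.1
grasp_force: 52.3
```

>>> servo_tool(
  steps=[
    [0.6,2.0,0,0],
    [1.4,4.2,0,0],
    [1.5,4.5,0,0],
    [1.5,4.5,0,0],
    [1.5,4.5,0,0],
    [1.4,4.2,0,0],
    [0.9,2.6,0,0],
    [0.3,1.0,0,0],
  ],
)

```text
time: 6.1
ee_pos: [498.5, -351.3, 190.6]
eef_rot: [-3.139, 0.004, -0.142]
ft_force: [-0.8, 0.0, -1.6]
gripper_width: 41.3
grasp_force: 52.1
```

>>> servo_tool(
  steps=[
    [0,0,2,0],
    [0,0,4,0],
    [0,0,4,0],
    [0,0,3,0],
    [0,0,1.5,0],
    [0,0,1,0],
    [0,0,0,0],
  ],
)

```text
time: 6.98
ee_pos: [499.8, -350.4, 38.1]
eef_rot: [-3.141, 0.0, -0.14]
ft_force: [0.1, 0.3, -1.2]
gripper_width: 41.2
grasp_force: 52.2
```

>>> servo_tool(
  steps=[
    [0,0,0,0],
    [0,0,0,0],
    [0,0,0,0],
    [0,0,0,0],
  ],
  grip=0.2,
)

```text
time: 7.48
ee_pos: [500.0, -351.1, 38.8]
eef_rot: [3.141, -0.001, -0.14]
ft_force: [-0.2, -0.1, 0.1]
gripper_width: 68.5
grasp_force: 0.0
```

>>> servo_tool(
  steps=[
    [0,0,-2,0],
    [0,0,-5,0],
    [0,0,-5,0],
    [0,0,-5,0],
    [0,0,-5,0],
    [0,0,-2,0],
    [0,0,0,0],
  ],
)

```text
time: 8.35
ee_pos: [500.5, -351.5, 280.6]
eef_rot: [3.139, -0.004, -0.14]
ft_force: [-0.7, -0.7, 0.1]
gripper_width: 68.0
grasp_force: 0.0
```

```bash
python3 - <<'E'
from h import *
im,P=shot("top"); a=cv2.resize(im[130:260,220:420],None,fx=2.8,fy=2.8)
im2,_=shot("scene"); b=cv2.resize(im2[140:250,100:300],None,fx=2.0,fy=2.0)
b=cv2.copyMakeBorder(b,0,0,0,a.shape[1]-b.shape[1],cv2.BORDER_CONSTANT)
cv2.imwrite("pics/c2.png",np.vstack([a,b]))
E
```

```text
(no output)
```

View pics/c2.png

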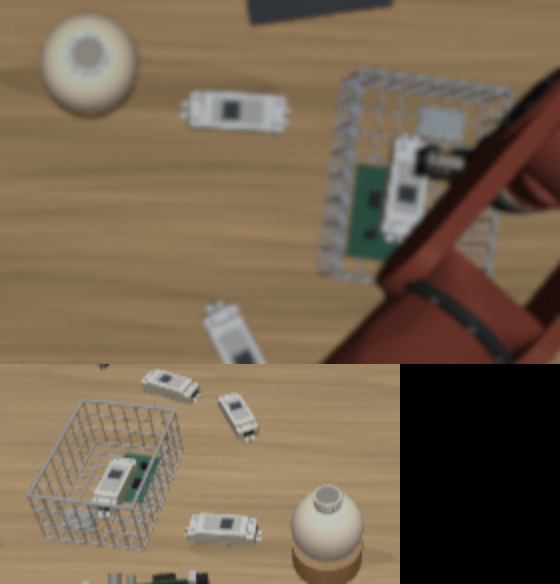

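The lower view shows the driver lying in the basket at crop (118,485). In the top view it is at (407,188), with a finger above it. The globe is next.

>>> servo_tool(
  steps=[
    [0.5,-2.5,0,0],
    [0.95,-5,0,0],
    [1.0,-5.3,0,0],
    [1.1,-5.5,0,0],
    [1.1,-5.5,0,0],
    [1.0,-5.3,0,0],
    [0.95,-5,0,0],
    [0.8,-3.9,0,0],
  ],
  grip=0,
)

```text
time: 9.45
ee_pos: [624.8, 17.4, 274.3]
eef_rot: [3.141, 0.006, -0.139]
ft_force: [0.1, -0.3, 0.4]
gripper_width: 85.4
grasp_force: 0.0
```

>>> servo_tool(
  steps=[
    [0,0,0,-0.178],
    [0,0,0,-0.178],
    [0,0,0,-0.178],
    [0,0,0,-0.178],
    [0,0,0,-0.178],
    [0,0,0,-0.178],
    [0,0,0,-0.178],
    [0,0,0,-0.178],
  ],
)

```text
time: 10.45
ee_pos: [624.4, 15.1, 274.1]
eef_rot: [-3.135, 0.001, 1.29]
ft_force: [-0.6, -0.1, -0.3]
gripper_width: 85.6
grasp_force: 0.0
```

>>> servo_tool(
  steps=[
    [0,0,0,0],
    [0,0,3,0],
    [0,0,4,0],
    [0,0,3,0],
    [0,0,0,0],
    [0,0,0,0],
  ],
)

```text
time: 11.2
ee_pos: [626.5, 15.0, 178.7]
eef_rot: [3.141, -0.0, 1.283]
ft_force: [0.2, 1.1, -0.3]
gripper_width: 85.6
grasp_force: 0.0
```

>>> servo_tool(
  steps=[
    [-0.06,0.07,1.5,0],
    [0,0,1.3,0],
    [0,0,1.0,0],
    [0,0,0,0],
    [0,0,0,0],
  ],
  grip_force=30,
)

```text
time: 11.82
ee_pos: [626.9, 14.2, 140.4]
eef_rot: [3.141, -0.0, 1.284]
ft_force: [-0.8, -0.1, -0.3]
gripper_width: 85.4
grasp_force: 0.0
```

>>> servo_tool(
  steps=[
    [0,0,0,0],
    [0,0,0,0],
    [0,0,0,0],
    [0,0,0,0],
    [0,0,0,0],
    [0,0,0,0],
    [0,0,0,0],
    [0,0,0,0],
  ],
  grip=0.5,
)

```text
time: 12.82
ee_pos: [626.8, 14.2, 140.4]
eef_rot: [3.141, -0.0, 1.284]
ft_force: [-0.6, 1.0, 1.3]
gripper_width: 42.7
grasp_force: 0.2
```

Opening 42.7 mm, so it is just at the neck. I'll close with the light force and start the lift slowly.

>>> servo_tool(
  steps=[
    [0,0,0,0],
    [0,0,0,0],
    [0,0,0,0],
    [0,0,0,0],
  ],
  grip=1,
  grip_force=35,
)

```text
time: 13.32
ee_pos: [627.0, 14.2, 140.6]
eef_rot: [3.141, -0.0, 1.284]
ft_force: [0.4, -1.4, 2.8]
gripper_width: 40.5
grasp_force: 35.4
```

>>> servo_tool(
  steps=[
    [0,0,-0.3,0],
    [0,0,-0.7,0],
    [0,0,-1,0],
    [0,0,-1,0],
    [0,0,-0.5,0],
    [0,0,0,0],
    [0,0,0,0],
  ],
)

```text
time: 14.2
ee_pos: [626.4, 14.3, 175.0]
eef_rot: [-3.141, 0.0, 1.284]
ft_force: [-0.6, -0.1, -3.6]
gripper_width: 40.8
grasp_force: 35.9
```

>>> servo_tool(
  steps=[
    [0,0,-1,0],
    [0,0,-2,0],
    [0,0,-2.5,0],
    [0,0,-2.5,0],
    [0,0,-2.5,0],
    [0,0,-1.5,0],
    [0,0,-0.7,0],
    [0,0,0,0],
  ],
)

```text
time: 15.2
ee_pos: [626.7, 14.3, 302.6]
eef_rot: [3.141, -0.0, 1.284]
ft_force: [0.4, 0.3, -3.8]
gripper_width: 40.4
grasp_force: 36.1
```

>>> servo_tool(
  steps=[
    [0.8,-0.7,0,0],
    [1.6,-1.5,0,0],
    [2.4,-2.1,0,0],
    [2.8,-2.5,0,0],
    [3.0,-2.7,0,0],
    [3.0,-2.7,0,0],
    [3.0,-2.7,0,0],
    [3.0,-2.7,0,0],
  ],
)

```text
time: 16.2
ee_pos: [511.1, 254.3, 301.7]
eef_rot: [-3.14, 0.0, 1.285]
ft_force: [0.7, 1.2, -3.0]
gripper_width: 40.7
grasp_force: 36.0
```

>>> servo_tool(
  steps=[
    [2.8,-2.5,0,0],
    [2.4,-2.1,0,0],
    [1.6,-1.4,0,0],
    [0.9,-0.8,0,0],
    [0.5,-0.5,0,0],
    [0,0,0,0],
    [0,0,0,0],
  ],
)

```text
time: 17.08
ee_pos: [467.0, 350.6, 302.3]
eef_rot: [3.141, 0.0, 1.283]
ft_force: [0.6, 0.7, -3.9]
gripper_width: 40.4
grasp_force: 36.1
```

```bash
python3 - <<'E'
from h import *
im,P=shot("top"); im2,S=shot("scene"); print(arm.observe()["ee_pos"],arm.observe()["ft_force"])
cv2.imwrite("pics/c3.png",np.vstack([cv2.resize(im[130:270,60:260],None,fx=2,fy=2),cv2.resize(im2[80:230,290:490],None,fx=2,fy=2)]))
from scipy.optimize import least_squares
o=arm.observe()["ee_pos"]
for Q in(P,S):
    q=Q.reshape(-1,3);c=o-[0,0,52];r=np.linalg.norm(q-c,axis=1);q=q[(r<62)&(r>45)&(q[:,2]<c[2]+44)]
    print(len(q),least_squares(lambda c:np.linalg.norm(q-c,axis=1)-55,c,loss="soft_l1").x)
    # vertical outer walls of carton & rim
    w=Q.reshape(-1,3);w=w[(abs(w[:,0]-466)<110)&(abs(w[:,1]-352)<110)&(w[:,2]>146)&(w[:,2]<160)];print(cv2.minAreaRect(w[:,:2].astype(np.float32)))
E
```

```text
[467.0232527  350.69392791 302.28177078] [-0.21508373 -1.00887408 -2.58115235]
620 [467.85528199 351.38886662 248.2337856 ]
((465.9021301269531, 351.1751708984375), (156.18775939941406, 153.9681396484375), 73.40093994140625)
873 [466.63514284 351.21727581 249.43035223]
((466.78704833984375, 352.1745300292969), (154.2195281982422, 160.3926239013672), 72.9024887084961)
```

View pics/c3.png

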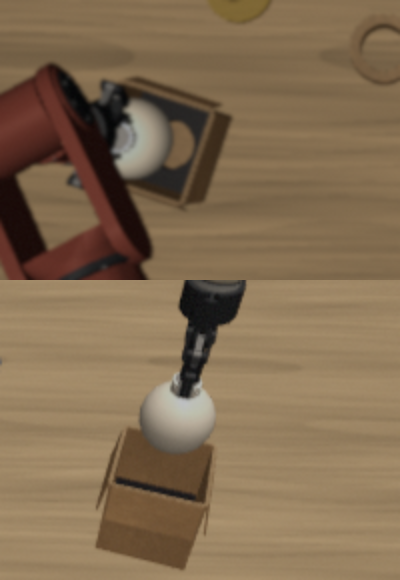

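The globe hangs neck up at crop (177,415), centred over the mouth to within about 1 mm, and the tape roll stayed behind at top crop (385,48). I'll lower it in stages.

>>> servo_tool(
  steps=[
    [0,-0.08,1,0],
    [0,0,2,0],
    [0,0,2.2,0],
    [0,0,2.2,0],
    [0,0,2.2,0],
    [0,0,2,0],
    [0,0,1.5,0],
    [0,0,0.6,0],
  ],
)

```text
time: 18.18
ee_pos: [465.0, 351.2, 163.6]
eef_rot: [-3.14, 0.002, 1.284]
ft_force: [0.7, -1.2, -3.1]
gripper_width: 40.9
grasp_force: 36.0
```

>>> servo_tool(
  steps=[
    [0,0,0.4,0],
    [0,0,0.4,0],
    [0,0,0.4,0],
    [0,0,0.3,0],
    [0,0,0.3,0],
    [0,0,0,0],
    [0,0,0,0],
  ],
)

```text
time: 19.05
ee_pos: [465.9, 351.6, 147.4]
eef_rot: [3.142, -0.0, 1.284]
ft_force: [-0.1, 0.7, -3.8]
gripper_width: 40.5
grasp_force: 36.0
```

>>> servo_tool(
  steps=[
    [0,0,0.3,0],
    [0,0,0.3,0],
    [0,0,0.2,0],
    [0,0,0.2,0],
    [0,0,0.2,0],
    [0,0,0.1,0],
    [0,0,0,0],
    [0,0,0,0],
  ],
)

```text
time: 20.05
ee_pos: [465.9, 351.7, 134.4]
eef_rot: [3.141, -0.0, 1.284]
ft_force: [-0.5, 0.6, -3.5]
gripper_width: 40.4
grasp_force: 36.0
```

>>> servo_tool(
  steps=[
    [0,0,0.1,0],
    [0,0,0.1,0],
    [0,0,0.1,0],
    [0,0,0,0],
    [0,0,0,0],
  ],
)

```text
time: 20.68
ee_pos: [465.9, 351.8, 131.5]
eef_rot: [3.141, -0.0, 1.284]
ft_force: [-0.9, 0.5, -2.1]
gripper_width: 40.7
grasp_force: 36.2
```

Contact is beginning, so I'll go a little further.

>>> servo_tool(
  steps=[
    [0,0,0.1,0],
    [0,0,0.1,0],
    [0,0,0,0],
    [0,0,0,0],
  ],
)

```text
time: 21.18
ee_pos: [466.0, 351.8, 129.7]
eef_rot: [3.141, -0.0, 1.284]
ft_force: [-1.2, 0.3, 0.7]
gripper_width: 40.8
grasp_force: 36.5
```

>>> servo_tool(
  steps=[
    [0,0,0.05,0],
    [0,0,0.05,0],
    [0,0,0,0],
    [0,0,0,0],
  ],
)

```text
time: 21.68
ee_pos: [466.0, 351.8, 128.6]
eef_rot: [3.141, -0.0, 1.284]
ft_force: [-0.5, 1.2, 1.9]
gripper_width: 40.2
grasp_force: 36.6
```

>>> servo_tool(
  steps=[
    [0,0,-0.1,0],
    [0,0,0,0],
    [0,0,0,0],
  ],
  grip_force=20,
)

```text
time: 22.05
ee_pos: [465.8, 351.6, 129.2]
eef_rot: [3.141, -0.0, 1.284]
ft_force: [-0.1, 1.4, 1.0]
gripper_width: 40.7
grasp_force: 36.5
```

>>> servo_tool(
  steps=[
    [0,0,0,0],
    [0,0,0,0],
    [0,0,0,0],
  ],
  grip=0.47,
)

```text
time: 22.42
ee_pos: [465.6, 351.4, 129.1]
eef_rot: [-3.141, 0.0, 1.284]
ft_force: [-0.3, 1.0, -0.6]
gripper_width: 45.3
grasp_force: 0.3
```

>>> servo_tool(
  steps=[
    [0,0,0,0],
    [0,0,0,0],
    [0,0,0,0],
    [0,0,0,0],
  ],
  grip=0.2,
)

```text
time: 22.92
ee_pos: [465.9, 351.6, 129.4]
eef_rot: [3.141, -0.0, 1.284]
ft_force: [0.1, 0.2, -0.5]
gripper_width: 68.3
grasp_force: 0.0
```

>>> servo_tool(
  steps=[
    [0,0,-0.5,0],
    [0,0,-1.5,0],
    [0,0,-3,0],
    [0,0,-4,0],
    [0,0,-4,0],
    [0,0,-4,0],
    [0,0,-3,0],
    [0,0,0,0],
  ],
)

```text
time: 23.92
ee_pos: [467.5, 352.6, 334.5]
eef_rot: [3.135, -0.007, 1.284]
ft_force: [0.2, 0.5, -0.9]
gripper_width: 68.4
grasp_force: 0.0
```

>>> servo_tool(
  steps=[
    [-4,2,-1,0],
    [-5,2,0,0],
    [-5,2,0,0],
    [-5,2,0,0],
    [-4,2,0,0],
    [0,0,0,0],
    [0,0,0,0],
  ],
)

```text
time: 24.8
ee_pos: [496.0, 102.9, 338.2]
eef_rot: [-3.14, -0.0, 1.283]
ft_force: [0.0, 0.2, -0.4]
gripper_width: 68.4
grasp_force: 0.0
```

```bash
python3 - <<'E'
from h import *
from scipy.optimize import least_squares
im,P=shot("top"); im2,S=shot("scene"); o=arm.observe(); print(o["ee_pos"],o["time"])
cv2.imwrite("pics/c4.png",np.hstack([cv2.resize(im,(400,300)),cv2.resize(im2,(400,300))]))
for Q in(P,S):
    q=Q.reshape(-1,3)
    n=q[(np.hypot(q[:,0]-466,q[:,1]-352)<30)&(q[:,2]>138)&(q[:,2]<156)];print("neck",len(n),n.mean(0) if len(n) else 0)
    b=q[(np.hypot(q[:,0]-466,q[:,1]-352)<50)&(q[:,2]>85)&(q[:,2]<125)]
    if len(b): print(len(b),least_squares(lambda c:np.linalg.norm(b-c,axis=1)-55,[466,352,77],loss="soft_l1").x)
E
```

```text
[496.13345909 103.6785135  338.65205339] 24.9
neck 161 [464.25272936 352.54342346 144.99516654]
612 [465.43234876 352.65417848  75.02799757]
neck 115 [468.93243861 352.10232464 145.33458359]
210 [465.75522758 352.6845474   76.05881282]
```

View pics/c4.png

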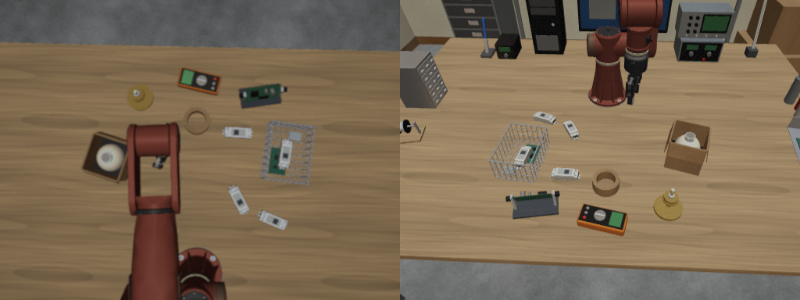

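The globe is seated neck up in the carton at (110,157), with its centre measured at about (465.6,352.7,75.5). The driver lies in the basket at (286,153), and the bystanders have not moved.

```bash
python3 -c "
from rig import workorder; print(workorder.finish_job())"
```

```text
the job is handed in; nothing more can be done
None
```

The job is handed in: the globe sits neck up in the foam about 1 mm from the carton's axis, the driver lies in the scrap basket, and the bystanders look unmoved in the last pictures; no verdict came back.

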